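# Lock the incubator's two covers

## Robot

A 6-joint arm with a two-finger parallel gripper is mounted at the origin on the work surface. World frame = base frame: x ahead of the robot, y to its left, z up, the work surface at z = 0. Lengths are in m, angles in rad, forces in N, time in s.
With the tool pointing down it reaches from about 0.425 to 0.95 m from the base axis. Payload 3.5 kg.
Tool frame: the origin (TCP) lies on the centre line of the jaws, within the pads' length; the fingertips stand 14 mm ahead of it and the grasp point (between the pads) lies 5 mm behind it (tips_ahead is the distance from the TCP to the fingertips, in m); y points along the fingers, z is the direction in which the jaws open and shut, and the axes are right-handed (so a half turn about y gives the same grasp; the last joint's range is limited). The gripper opens to 85 mm and grips with 20 to 120 N. Pads are 22 mm wide; open, the fingers measure 114 mm over their backs; the gripper's body (76 mm by 85 mm) begins 54 mm behind the grasp point. The pads swing forward as they close: fully open they stand 13 mm farther back than shut.
Start: joints at [-1.486, 0.286, 1.577, -0, 1.279, -0.15], TCP at [0.157, -0.656, 0.245] pointing down, gripper open.
Joint ranges: [-2.77, 2.77], [-0.9, 2.22], [0.21, 2.48], [-1.53, 4.67], [0.24, 2.81], [-2.84, 2.84]. Speed limits (rad/s): [2.79, 2.79, 3.14, 3.14, 3.14, 3.14].

## Interface

Orientations are given as a unit quaternion [x, y, z, w].
In Python, from plant import get_state, read_camera, sign_off, tips_ahead gives the robot as it stands.
- The arm moves only by the tool send_rows, never from a script. Its argument "plan" is a list of rows, each a list of 2 entries, a list of its own where there are three numbers: the shift along the tool's x, y, z in units of 12 cm (1.0 is 12 cm), then the turn, a rotation vector about the tool's x, y, z in units of 360 degrees (1.0 is 360 degrees). In form: [[[tx, ty, tz], [rx, ry, rz]], ...]. A call has 1 to 12 rows; each row shifts and turns the commanded pose from where the row before left it, along the tool's axes as they then stand; what a row does not reach is not made up. A row lasts 1/10 s, in which the tool goes at most 50 mm and 8.59 degrees, less where a joint would pass 70% of its speed; a pose out of reach is approached as far as the arm can. A call with a number of a shift or a turn outside -1 to 1 is refused whole. A call with a gripper value outside its range is refused whole. "gripper" is the closure, from 0 (fully open) to 1 (shut), set as the call begins (left out, the last holds). The fingers move at their own pace and stop on an object; "grip_force" is the grip in N (left out, the last holds). Time passes only in rows, so rows that do not move let the fingers close. It gives the time, the measured TCP pose, the force and the opening at its end, in the units of the state.
- get_state(): the state, without advancing time (a new reading comes with each control period).
- read_camera(name): name is "scene" or "top"; returns a dict with "img" (480x640x3 uint8, blue, green, red), "fx", "fy", "cx", "cy" (pixels), "D" ([k1, k2, p1, p2, k3] as OpenCV has them; the pictures are not rectified), "world_from_camera" (4x4, takes a point from camera to world coordinates). Camera axes: x right, y down, z forward; pixel columns grow to the right and rows downward; lengths in m; the calibration is good to about 2 mm. A picture is of the moment at which its call begins. There is no depth.
- sign_off(): hands the job in, once; it reports no verdict.
The state is a dict: "time": time; "qpos": joint angles; "dq": joint speeds; "joint_efforts": joint torques, N m; "eef_pos": TCP position; "tcp_rot": TCP orientation; "contact_force": force on the tool from outside, world axes, zero at the start; "wrist_torque": the same for the moment, N m; "opening": opening from 0.0 (shut) to 1.0 (fully open).
Only numpy, scipy, OpenCV 4.12 (cv2) and the standard library are available. Lean on these libraries where they do the work, as an engineer would, in place of code of your own. Each camera call takes 0.05 s, during which the arm holds its last target. There are 200 camera calls.

## Task

Lock both covers of the bench incubator: set a fingertip in the slot of each blue quarter-turn fastener and turn it clockwise to its stop, so that the slot lines up with the green marks and the cover is drawn down flush. Either may be done first; nothing is gripped or lifted, and the vials, bottles and beaker stay where they stand.

Things in the scene. Friction and masses are not known exactly. Their poses are not given: they have to be found in the camera images.
- incubator: white two-bay bench incubator, fixed, 300 mm deep (its x) by 420 mm wide (its y), top 116 mm above the bench; origin under its centre, x to the rear, y to its left, z up. Two grey covers side by side in the front part of its top; the 104 mm deep rear ledge carries two vials. Fastener axes are at x = -39 mm, y = +99.5 mm (left) and -99.5 mm (right).
- cover_left: left grey cover, 162 mm front to back, 178 mm wide, 16 mm thick, hinged at its rear edge, with a blue round fastener 106 mm across in its middle, about flush with its top. Unlocked, its front edge stands up to 8 mm proud; turning the fastener draws it down flush. Origin: middle of the rear lower edge; x to the rear, y left, z up.
- cover_right: right grey cover, 162 mm front to back, 178 mm wide, 16 mm thick, hinged at its rear edge, with a blue round fastener 106 mm across in its middle, about flush with its top. Unlocked, its front edge stands up to 8 mm proud; turning the fastener draws it down flush. Origin: middle of the rear lower edge; x to the rear, y left, z up.
- slot_left: the finger slot, lined with bright metal and with a black floor, through the centre of the left blue fastener: 84 mm long, 38 mm wide, 14 mm deep, open at the top. Origin on the fastener's axis at the top of the slot; y runs along the slot, x across it, z up out of it (leans up to 0.05 rad while unlocked). Turns with the fastener.
- lock_left (a joint): turn of the left fastener, rad: 0 = unlocked (slot crosswise, along the incubator's width), grows clockwise seen from above, 1.571 = locked, at a hard stop (slot front to back, in line with the green marks on the cover). Friction 0.22 N m: it stays where it is left (about 9 N on the slot wall 25 mm from the axis turns it).
- slot_right: the finger slot, lined with bright metal and with a black floor, through the centre of the right blue fastener: 84 mm long, 38 mm wide, 14 mm deep, open at the top. Origin on the fastener's axis at the top of the slot; y runs along the slot, x across it, z up out of it (leans up to 0.05 rad while unlocked). Turns with the fastener.
- lock_right (a joint): turn of the right fastener, rad: 0 = unlocked (slot crosswise, along the incubator's width), grows clockwise seen from above, 1.571 = locked, at a hard stop (slot front to back, in line with the green marks on the cover). Friction 0.22 N m: it stays where it is left (about 9 N on the slot wall 25 mm from the axis turns it).
- vial_a: small amber vial, 28 mm across, 55 mm tall, black cap, standing on the incubator's rear ledge; origin under its centre. Leave alone.
- vial_b: small amber vial, 28 mm across, 55 mm tall, blue cap, standing on the incubator's rear ledge; origin under its centre. Leave alone.
- media_bottle: tall clear glass bottle with blue cap, 86 mm across, 190 mm tall, on the bench to the right; origin under its centre. Leave alone.
- small_bottle: clear glass bottle with blue cap, 64 mm across, 120 mm tall, on the bench to the right; origin under its centre. Leave alone.
- white_bottle: white plastic bottle, 72 mm across, 150 mm tall, on the bench to the left; origin under its centre. Leave alone.
- beaker: clear plastic beaker, 80 mm across, 100 mm tall, on the bench to the left; origin under its centre. Leave alone.

How it is judged:
By the outcome, as a careful person would: the job done as asked, in the order asked, and still so for the second after the job is handed in, with the robot touching nothing.
It also fails if it takes over 48 s, if anything falls off the work surface, if the arm or the gripper's body presses on something with over 40 N, if the wrist force passes 120 N, or if a joint passes its speed limit or range.

## Working session

There is one attempt and no reset: what is moved stays moved. The work goes in short steps, Python scripts to look and compute and a tool call to move; the robot and the scene stay as the last step left them, time stands still between calls to the robot, and variables do not carry over. Pictures are saved under pics/ and viewed, about 8 in all and at most 12, crops included, and the job is handed in when it is done.

Besides the shell and the picture viewer there is one more tool, called after "Emit:" by a JSON object that holds its "api" and its "payload", one argument or row to a line. send_rows: Moves the arm, as the interface text tells. Its arguments: {"type":"object","properties":{"plan":{"type":"array"},"gripper":{"type":"number"},"grip_force":{"type":"number"}},"required":["plan"]}

```bash
ls; mkdir -p pics; python3 - <<'E'
from plant import *
import cv2
print(get_state(), tips_ahead)
for n in("scene","top"):
    c=read_camera(n); cv2.imwrite(f"pics/{n}0.png",c["img"]); print(n,[c[k] for k in("fx","fy","cx","cy","D")]); print(c["world_from_camera"])
E
```

```text
pics
{'time': 0.0, 'qpos': array([-1.48602944e+00,  2.87168858e-01,  1.57819453e+00, -5.88596105e-06,
        1.27860500e+00, -1.50003374e-01]), 'dq': array([ 6.84361916e-04,  1.75940113e-03, -3.23968281e-05, -2.68652404e-04,
       -8.44174377e-04,  1.20078231e-04]), 'joint_efforts': array([-3.04031873e-04, -4.05984235e+01, -2.92625785e+01, -1.80251327e-04,
        5.69074255e-03, -2.82363786e-06]), 'eef_pos': array([ 0.15698926, -0.65583929,  0.24393553]), 'tcp_rot': array([-0.08278847,  0.70307967, -0.70140053,  0.08283927]), 'contact_force': array([-0.11209817, -0.21882502,  0.93287221]), 'wrist_torque': array([0.03225278, 0.00344479, 0.04503114]), 'opening': 1.0021673185219084} 0.014
scene [605.6895157585709, 605.6895157585709, 314.0407031640685, 236.15833587427912, array([0.00383277, 0.        , 0.        , 0.        , 0.        ])]
[[ 0.61017279  0.48883256 -0.62348368  1.4711034 ]
 [ 0.79224741 -0.37074445  0.48465719 -0.70216479]
 [ 0.0057631  -0.78967796 -0.6134945   1.00638179]
 [ 0.          0.          0.          1.        ]]
top [598.6493113631984, 598.6493113631984, 312.9245325131216, 242.55269432192821, array([-0.10427552,  0.        ,  0.        ,  0.        ,  0.        ])]
[[-1.01607289e-02 -9.97517976e-01  6.96753041e-02  4.03474709e-01]
 [-9.99908149e-01  1.07606500e-02  8.24031115e-03  1.04577177e-03]
 [-8.96961006e-03 -6.95851768e-02 -9.97535688e-01  1.84715342e+00]
 [ 0.00000000e+00  0.00000000e+00  0.00000000e+00  1.00000000e+00]]
```

View pics/top0.png

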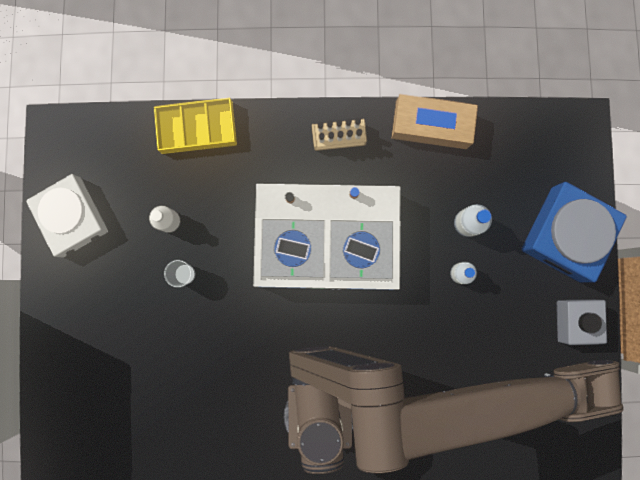

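View pics/scene0.png

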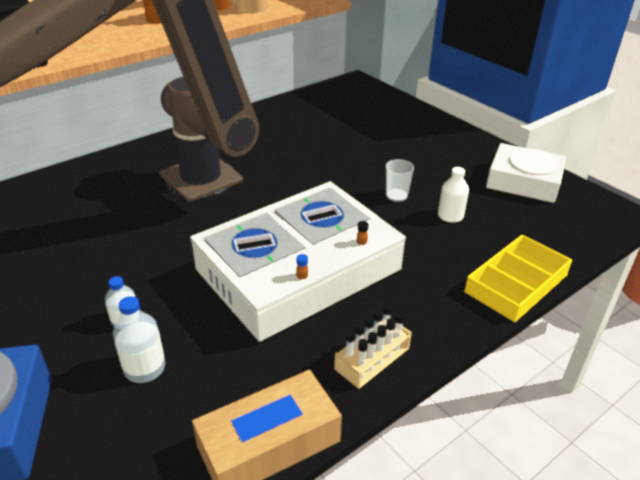

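The top view shows the incubator with corners near (257,184), (399,187), (400,289) and (254,287). The left slot is at (292,249) and the right at (362,250), both already turned slightly clockwise. The scene view agrees. Next I measure them.

```bash
cat > h.py <<'E'
import numpy as np, cv2
from plant import *
def cam(n,save=None):
    c=read_camera(n)
    if save: cv2.imwrite(save,c["img"])
    return c
def K(c): return np.array([[c["fx"],0,c["cx"]],[0,c["fy"],c["cy"]],[0,0,1]])
def p2w(c,px,z):
    u=cv2.undistortPoints(np.float64(px).reshape(-1,1,2),K(c),np.float64(c["D"])).reshape(-1,2)
    T=c["world_from_camera"]; d=np.c_[u,np.ones(len(u))]@T[:3,:3].T
    return T[:3,3]+d*((z-T[2,3])/d[:,2])[:,None]
def w2p(c,P):
    T=np.linalg.inv(c["world_from_camera"])
    return cv2.projectPoints(np.float64(P).reshape(-1,3),cv2.Rodrigues(T[:3,:3])[0],T[:3,3],K(c),np.float64(c["D"]))[0].reshape(-1,2)
def slots(c,centers,z=0.118,R=.058):
    "blue disc centre, slot centre and slot direction (deg from world x), per fastener"
    hsv=cv2.cvtColor(c["img"],cv2.COLOR_BGR2HSV); out=[]
    for ctr in centers:
        a=np.linspace(0,6.28,40); ring=np.c_[ctr[0]+R*np.cos(a),ctr[1]+R*np.sin(a),0*a+z]
        m=np.zeros(hsv.shape[:2],np.uint8); cv2.fillPoly(m,[np.int32(w2p(c,ring))],255)
        blue=cv2.inRange(hsv,(100,100,40),(125,255,255))&m
        hull=cv2.convexHull(cv2.findNonZero(blue)); hm=np.zeros_like(m); cv2.fillPoly(hm,[hull],255)
        inner=cv2.erode(hm,np.ones((3,3)))&~blue
        n,lab,st,_=cv2.connectedComponentsWithStats(inner)
        i=1+np.argmax(st[1:,4]); ys,xs=np.nonzero(lab==i)
        W=p2w(c,np.c_[xs,ys],z)[:,:2]; ev,V=np.linalg.eigh(np.cov(W.T))
        hy,hx=np.nonzero(hm); D=p2w(c,np.c_[hx,hy],z)[:,:2].mean(0)
        ang=np.degrees(np.arctan2(V[1,1],V[0,1]))%180
        out.append((D.round(4),W.mean(0).round(4),round(ang,1),np.sqrt(12*ev).round(3)))
    return out
E
python3 - <<'E'
from h import *
for n in("top","scene"):
    c=cam(n); g=c["img"]
    hsv=cv2.cvtColor(g,cv2.COLOR_BGR2HSV)
    ctr=p2w(cam("top"),[(292,249),(362,250)],.118)
    print(n,slots(c,ctr[:,:2]))
    if n=="top":
        m=cv2.inRange(hsv,(0,0,110),(179,60,255)); roi=np.zeros_like(m); roi[175:300,240:410]=255
        cs=max(cv2.findContours(m&roi,cv2.RETR_EXTERNAL,cv2.CHAIN_APPROX_NONE)[0],key=cv2.contourArea)
        W=p2w(c,cs.reshape(-1,2),.116)[:,:2]
        r=cv2.minAreaRect(np.float32(W)); print(r, cv2.boxPoints(r))
    a=cv2.resize(g[200:300,240:410] if n=="top" else g[180:290,180:350],None,fx=4,fy=4,interpolation=cv2.INTER_CUBIC)
    cv2.imwrite(f"pics/c_{n}.png",a)
i=[cv2.copyMakeBorder(x,0,450-x.shape[0],0,0,0) for x in (cv2.imread("pics/c_top.png"),)]
E
```

```text
top [(array([0.509 , 0.0751]), array([0.509, 0.075]), np.float64(76.7), array([0.048, 0.092])), (array([ 0.5027, -0.1238]), array([ 0.5034, -0.1239]), np.float64(69.5), array([0.047, 0.093]))]
((0.5440883040428162, -0.025209128856658936), (0.42440709471702576, 0.3039567768573761), 88.2921142578125) [[ 0.38585296 -0.23278888]
 [ 0.6896747  -0.24184795]
 [ 0.7023237   0.18237062]
 [ 0.39850193  0.19142969]]
scene [(array([0.5074, 0.0705]), array([0.5046, 0.0719]), np.float64(74.2), array([0.05 , 0.091])), (array([ 0.5019, -0.1281]), array([ 0.4994, -0.1269]), np.float64(66.6), array([0.05 , 0.093]))]
```

View pics/c_top.png

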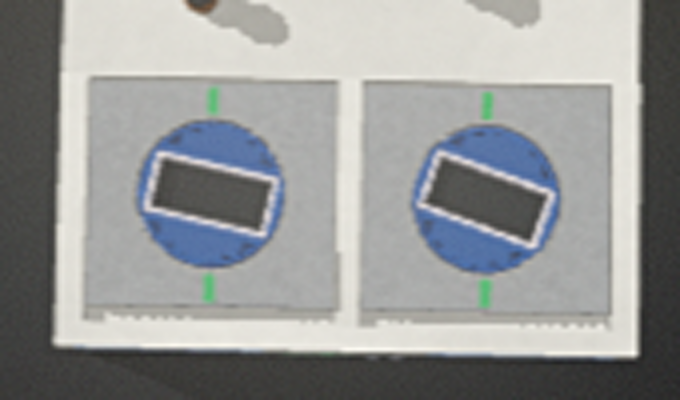

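Left disc is at (0.509, 0.075) and right at (0.503, -0.124). Both agree within 1 mm with the incubator rectangle, whose yaw is -1.7°. The crop shows both slots part-turned, about 11–15° (left) and 19–22° (right).

Plan: put both fingers, half open, in the slot and rotate about the axis, which gives a pure couple. The right one goes first.

```bash
cat >> h.py <<'E'
from scipy.spatial.transform import Rotation as Ro
def status():
    s=get_state(); M=Ro.from_quat(s["tcp_rot"]).as_matrix()
    print("t",round(s["time"],2),"p",s["eef_pos"].round(4),"q",s["qpos"].round(3),"F",s["contact_force"].round(1),"M",s["wrist_torque"].round(2),"open",round(s["opening"],3))
    print("jaw yaw deg",round(np.degrees(np.arctan2(M[1,2],M[0,2])),1),"toolx",M[:,0].round(3),"tooly",M[:,1].round(3))
    return s,M
def go(target,yaw):
    "shift (12 cm units, tool axes) and turn about tool y (360 deg units) to a pointing-down pose"
    s,M=status(); z=np.array([np.cos(np.radians(yaw)),np.sin(np.radians(yaw)),0]); y=np.array([0,0,-1.])
    Mt=np.c_[np.cross(y,z),y,z]
    print("shift",(M.T@(np.array(target)-s["eef_pos"])/.12).round(3),"turn",(Ro.from_matrix(M.T@Mt).as_rotvec()/2/np.pi).round(4))
E
python3 - <<'E'
from h import *
go([.503,-.124,.25],69.5)
go([.503,-.124,.25],69.5-180)
E
```

```text
t 0.3 p [ 0.157  -0.6563  0.2448] q [-1.486  0.287  1.577  0.     1.279 -0.15 ] F [-0.6 -1.2 -0.5] M [-0.    0.01  0.05] open 1.001
jaw yaw deg -76.5 toolx [-0.973 -0.233 -0.   ] tooly [-0.     0.001 -1.   ]
shift [-3.836 -0.04  -3.643] turn [ 0.000e+00 -4.057e-01 -2.000e-04]
t 0.3 p [ 0.157  -0.6563  0.2448] q [-1.486  0.287  1.577  0.     1.279 -0.15 ] F [-0.6 -1.2 -0.5] M [-0.    0.01  0.05] open 1.001
jaw yaw deg -76.5 toolx [-0.973 -0.233 -0.   ] tooly [-0.     0.001 -1.   ]
shift [-3.836 -0.04  -3.643] turn [0.0001 0.0943 0.    ]
```

Emit:
{"api": "send_rows", "payload": {
  "plan": [
    [[-0.274,0,-0.26],[0,0,0]],
    [[-0.274,0,-0.26],[0,0,0]],
    [[-0.274,0,-0.26],[0,0,0]],
    [[-0.274,0,-0.26],[0,0,0]],
    [[-0.274,0,-0.26],[0,0,0]],
    [[-0.274,0,-0.26],[0,0,0]],
    [[-0.274,0,-0.26],[0,0,0]],
    [[-0.274,0,-0.26],[0,0,0]],
    [[-0.274,0,-0.26],[0,0,0]],
    [[-0.274,0,-0.26],[0,0,0]],
    [[-0.274,0,-0.26],[0,0,0]],
    [[-0.274,0,-0.26],[0,0,0]]
  ],
  "gripper": 0.6,
  "grip_force": 40
}}

```text
time: 1.5
eef_pos: [0.4544, -0.1988, 0.2456]
tcp_rot: [0.083, -0.702, 0.702, -0.083]
contact_force: [0.7, -0.5, -0.1]
opening: 0.404
```

Emit:
{"api": "send_rows", "payload": {
  "plan": [
    [[-0.274,0,-0.26],[0,0,0]],
    [[-0.274,0,-0.26],[0,0,0]],
    [[0,0,0],[0,-0.0225,0]],
    [[0,0,0],[0,-0.0225,0]],
    [[0,0,0],[0,-0.0225,0]],
    [[0,0,0],[0,-0.0225,0]],
    [[0,0,0],[0,-0.0225,0]],
    [[0,0,0],[0,-0.0225,0]],
    [[0,0,0],[0,-0.0225,0]],
    [[0,0,0],[0,-0.0225,0]],
    [[0,0,0],[0,-0.0225,0]],
    [[0,0,0],[0,-0.0225,0]]
  ]
}}

```text
time: 2.7
eef_pos: [0.5031, -0.1245, 0.2454]
tcp_rot: [-0.52, 0.479, -0.479, 0.52]
contact_force: [-0.1, 1.0, -0.4]
opening: 0.396
```

Emit:
{"api": "send_rows", "payload": {
  "plan": [
    [[0,0,0],[0,-0.0225,0]],
    [[0,0,0],[0,-0.0225,0]],
    [[0,0,0],[0,-0.0225,0]],
    [[0,0,0],[0,-0.0225,0]],
    [[0,0,0],[0,-0.0225,0]],
    [[0,0,0],[0,-0.0225,0]],
    [[0,0,0],[0,-0.0225,0]],
    [[0,0,0],[0,-0.0225,0]],
    [[0,0,0],[0,0,0]],
    [[0,0,0],[0,0,0]]
  ]
}}

```text
time: 3.7
eef_pos: [0.5031, -0.1245, 0.2454]
tcp_rot: [0.695, -0.128, 0.128, -0.695]
contact_force: [0.0, -0.4, 0.0]
opening: 0.404
```

```bash
python3 - <<'E'
from h import *
go([.503,-.124,.15],69.5)
c=cam("scene"); cv2.imwrite("pics/s1.png",cv2.resize(c["img"][60:300,150:420],None,fx=2.2,fy=2.2,interpolation=cv2.INTER_CUBIC))
E
```

```text
t 3.7 p [ 0.5031 -0.1245  0.2454] q [-0.439 -0.063  1.958  0.     1.247 -1.644] F [ 0.  -0.4  0. ] M [-0.01  0.01 -0.03] open 0.404
jaw yaw deg 69.1 toolx [ 0.934 -0.357  0.   ] tooly [ 0. -0. -1.]
shift [-0.003  0.795  0.004] turn [ 0.     -0.0012  0.    ]
```

View pics/s1.png

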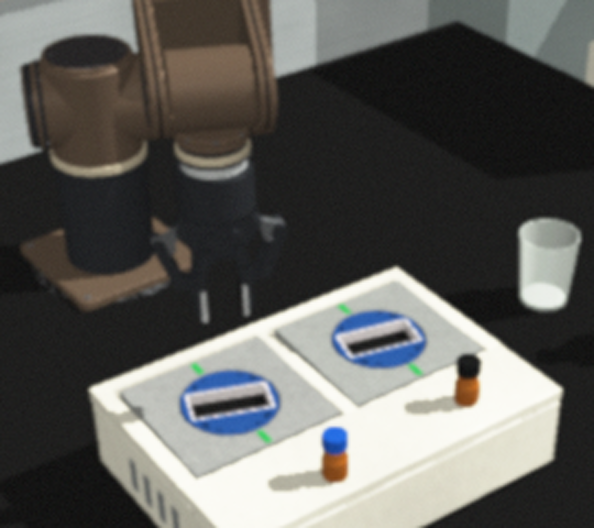

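The crop shows the gripper over the right cover, jaws along the slot, tips at about (205,320) and (247,315) in the crop. I'll estimate tip height from these.

```bash
python3 - <<'E'
from h import *
s=get_state();c=cam("scene");p=s["eef_pos"];a=np.radians(69.1)
for d in(0,.01,.014,.02,.027): print(d,w2p(c,[p+[r*np.cos(a),r*np.sin(a),-d] for r in(-.017,.017)]).round(1).tolist())
print("seen",[150+205/2.2,60+320/2.2],[150+247/2.2,60+315/2.2])
E
```

```text
0 [[244.9, 198.6], [259.9, 196.2]]
0.01 [[245.2, 202.3], [260.1, 199.9]]
0.014 [[245.3, 203.8], [260.2, 201.4]]
0.02 [[245.5, 206.0], [260.3, 203.6]]
0.027 [[245.7, 208.5], [260.5, 206.1]]
seen [243.1818181818182, 205.45454545454544] [262.27272727272725, 203.18181818181816]
```

Emit:
{"api": "send_rows", "payload": {
  "plan": [
    [[0,0.3,0],[0,0,0]],
    [[0,0.3,0],[0,0,0]],
    [[0,0.1,0],[0,0,0]],
    [[0,0.05,0],[0,0,0]],
    [[0,0,0],[0,0,0]]
  ]
}}

```text
time: 4.3
eef_pos: [0.5034, -0.1247, 0.1556]
tcp_rot: [0.696, -0.127, 0.127, -0.696]
contact_force: [0.1, 0.7, -0.7]
opening: 0.4
```

Emit:
{"api": "send_rows", "payload": {
  "plan": [
    [[0,0.04,0],[0,0,0]],
    [[0,0.04,0],[0,0,0]],
    [[0,0.03,0],[0,0,0]],
    [[0,0.03,0],[0,0,0]],
    [[0,0.03,0],[0,0,0]],
    [[0,0.02,0],[0,0,0]],
    [[0,0,0],[0,0,0]]
  ]
}}

```text
time: 5.0
eef_pos: [0.5028, -0.1244, 0.132]
tcp_rot: [-0.695, 0.128, -0.127, 0.696]
contact_force: [-1.0, 0.5, -0.3]
opening: 0.398
```

Emit:
{"api": "send_rows", "payload": {
  "plan": [
    [[0,0.015,0],[0,0,0]],
    [[0,0.015,0],[0,0,0]],
    [[0,0.015,0],[0,0,0]],
    [[0,0,0],[0,0,0]]
  ]
}}

```text
time: 5.4
eef_pos: [0.503, -0.1245, 0.1268]
tcp_rot: [-0.695, 0.128, -0.127, 0.696]
contact_force: [0.1, 0.4, -0.3]
opening: 0.399
```

Emit:
{"api": "send_rows", "payload": {
  "plan": [
    [[0,0.015,0],[0,0,0]],
    [[0,0.01,0],[0,0,0]],
    [[0,0,0],[0,0.015,0]],
    [[0,0,0],[0,0.015,0]],
    [[0,0,0],[0,0.015,0]],
    [[0,0,0],[0,0.015,0]],
    [[0,0,0],[0,0.015,0]],
    [[0,0,0],[0,0.015,0]]
  ]
}}

```text
time: 6.2
eef_pos: [0.5025, -0.1239, 0.1236]
tcp_rot: [-0.632, 0.318, -0.316, 0.632]
contact_force: [-1.6, 1.2, -0.7]
opening: 0.404
```

```bash
python3 - <<'E'
from h import *
status()
E
```

```text
t 6.2 p [ 0.5025 -0.1239  0.1236] q [-0.438  0.079  2.055  0.     1.01  -1.079] F [-1.6  1.2 -0.7] M [0.22 0.07 0.2 ] open 0.404
jaw yaw deg 36.7 toolx [ 0.598 -0.802 -0.002] tooly [-0.002  0.001 -1.   ]
```

Moment about z is 0.2 N m, so it's engaged and turning. Continue.

Emit:
{"api": "send_rows", "payload": {
  "plan": [
    [[0,0,0],[0,0.015,0]],
    [[0,0,0],[0,0.015,0]],
    [[0,0,0],[0,0.015,0]],
    [[0,0,0],[0,0.015,0]],
    [[0,0,0],[0,0.015,0]],
    [[0,0,0],[0,0.015,0]],
    [[0,0,0],[0,0.015,0]],
    [[0,0,0],[0,0.015,0]],
    [[0,0,0],[0,0,0]]
  ]
}}

```text
time: 7.1
eef_pos: [0.5026, -0.1242, 0.1228]
tcp_rot: [-0.472, 0.527, -0.526, 0.472]
contact_force: [1.8, -0.9, -4.4]
opening: 0.4
```

```bash
python3 - <<'E'
from h import *
status()
c=cam("scene"); print(slots(c,[(.509,.075),(.503,-.124)],.118)); cv2.imwrite("pics/s2.png",cv2.resize(c["img"][120:300,170:420],None,fx=3,fy=3,interpolation=cv2.INTER_CUBIC))
E
```

```text
t 7.1 p [ 0.5026 -0.1242  0.1228] q [-0.438  0.08   2.055  0.     1.007 -0.328] F [ 1.8 -0.9 -4.4] M [-0.09 -0.21  0.03] open 0.4
jaw yaw deg -6.3 toolx [-0.11  -0.994 -0.   ] tooly [-0.001  0.001 -1.   ]
[(array([0.5074, 0.0707]), array([0.5046, 0.072 ]), np.float64(74.9), array([0.051, 0.092])), (array([ 0.5057, -0.1302]), array([ 0.5027, -0.1242]), np.float64(14.3), array([0.058, 0.087]))]
```

Emit:
{"api": "send_rows", "payload": {
  "plan": [
    [[0,0,0],[0,0.008,0]],
    [[0,0,0],[0,0.008,0]],
    [[0,0,0],[0,0.008,0]],
    [[0,0,0],[0,0,0]]
  ]
}}

```text
time: 7.55
eef_pos: [0.5024, -0.1243, 0.1231]
tcp_rot: [-0.431, 0.561, -0.56, 0.431]
contact_force: [0.5, 0.4, -6.8]
opening: 0.397
```

```bash
python3 - <<'E'
from h import *
status()
c=cam("scene"); print(slots(c,[(.509,.075),(.503,-.124)],.118)[1]); cv2.imwrite("pics/s2.png",cv2.resize(c["img"][120:300,170:420],None,fx=3,fy=3,interpolation=cv2.INTER_CUBIC))
E
```

```text
t 7.55 p [ 0.5024 -0.1243  0.1231] q [-0.439  0.08   2.055 -0.     1.009 -0.179] F [ 0.5  0.4 -6.8] M [-0.09 -0.18  0.09] open 0.397
jaw yaw deg -14.9 toolx [-0.257 -0.967 -0.   ] tooly [-0.002  0.001 -1.   ]
(array([ 0.5071, -0.1312]), array([ 0.505 , -0.1263]), np.float64(8.2), array([0.053, 0.086]))
```

Emit:
{"api": "send_rows", "payload": {
  "plan": [
    [[0,0,0],[0,0.008,0]],
    [[0,0,0],[0,0.008,0]],
    [[0,0,0],[0,0,0]]
  ]
}}

```text
time: 7.9
eef_pos: [0.5024, -0.1244, 0.1234]
tcp_rot: [-0.403, 0.582, -0.581, 0.402]
contact_force: [-0.4, -0.5, -6.6]
opening: 0.403
```

```bash
python3 - <<'E'
from h import *
status()
c=cam("scene"); print(slots(c,[(.509,.075),(.503,-.124)],.118)[1]); cv2.imwrite("pics/s2.png",cv2.resize(c["img"][120:300,170:420],None,fx=3,fy=3,interpolation=cv2.INTER_CUBIC))
E
```

```text
t 7.9 p [ 0.5024 -0.1244  0.1234] q [-0.439  0.079  2.055 -0.     1.009 -0.078] F [-0.4 -0.5 -6.6] M [-0.14 -0.02  0.06] open 0.403
jaw yaw deg -20.6 toolx [-0.353 -0.936  0.   ] tooly [-0.002  0.001 -1.   ]
(array([ 0.5084, -0.131 ]), array([ 0.5083, -0.1275]), np.float64(1.8), array([0.052, 0.081]))
```

View pics/s2.png

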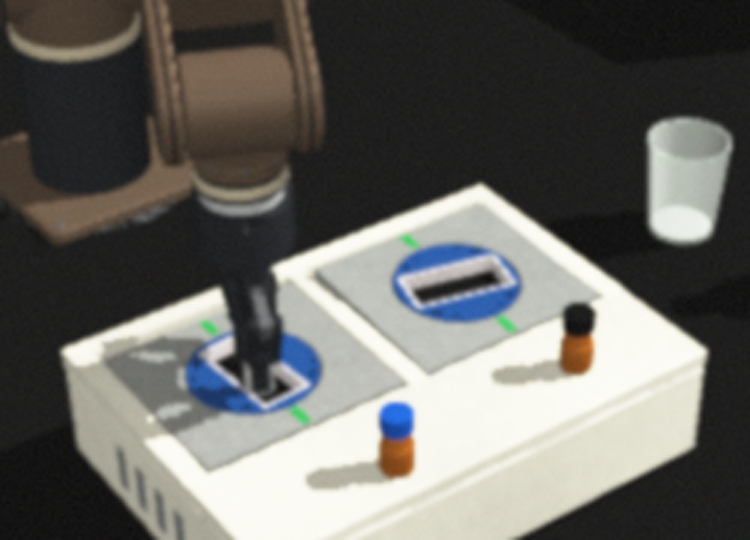

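The slot is almost in line with the green marks ((208,328) to (300,413) in the crop), but there is no stop torque yet. I'll keep going.

Emit:
{"api": "send_rows", "payload": {
  "plan": [
    [[0,0,0],[0,0.008,0]],
    [[0,0,0],[0,0.008,0]],
    [[0,0,0],[0,0,0]]
  ]
}}

```text
time: 8.25
eef_pos: [0.5024, -0.1244, 0.1235]
tcp_rot: [-0.373, 0.601, -0.6, 0.372]
contact_force: [-0.1, -1.3, -7.4]
opening: 0.397
```

```bash
python3 - <<'E'
from h import *
status()
c=cam("scene"); print(slots(c,[(.509,.075),(.503,-.124)],.118)[1])
E
```

```text
t 8.25 p [ 0.5024 -0.1244  0.1235] q [-4.390e-01  7.900e-02  2.055e+00 -1.000e-03  1.009e+00  2.200e-02] F [-0.1 -1.3 -7.4] M [-0.18 -0.01  0.23] open 0.397
jaw yaw deg -26.4 toolx [-0.444 -0.896  0.001] tooly [-0.002  0.    -1.   ]
(array([ 0.5079, -0.1309]), array([ 0.5087, -0.1294]), np.float64(178.3), array([0.049, 0.082]))
```

Emit:
{"api": "send_rows", "payload": {
  "plan": [
    [[0,0,0],[0,0.008,0]],
    [[0,0,0],[0,0.008,0]],
    [[0,0,0],[0,0,0]]
  ]
}}

```text
time: 8.6
eef_pos: [0.5029, -0.1244, 0.1238]
tcp_rot: [0.344, -0.618, 0.618, -0.343]
contact_force: [2.1, -1.1, -8.8]
opening: 0.4
```

```bash
python3 - <<'E'
from h import *
status()
c=cam("scene"); print(slots(c,[(.509,.075),(.503,-.124)],.118)[1])
E
```

```text
t 8.6 p [ 0.5029 -0.1244  0.1238] q [-4.380e-01  7.900e-02  2.054e+00 -2.000e-03  1.009e+00  1.180e-01] F [ 2.1 -1.1 -8.8] M [ 0.05 -0.17  1.57] open 0.4
jaw yaw deg -31.8 toolx [-0.527 -0.85   0.001] tooly [-0.001 -0.001 -1.   ]
(array([ 0.507 , -0.1304]), array([ 0.5076, -0.1294]), np.float64(178.6), array([0.048, 0.084]))
```

1.57 N m against the stop, with the slot at -1.4° against a locked direction of -1.7°. Now ease back, lift and go to the left one.

Emit:
{"api": "send_rows", "payload": {
  "plan": [
    [[0,0,0],[0,-0.015,0]],
    [[0,0,0],[0,-0.02,0]],
    [[0,0,0],[0,-0.02,0]],
    [[0,0,0],[0,0,0]],
    [[0,-0.05,0],[0,0,0]],
    [[0,-0.1,0],[0,0,0]],
    [[0,-0.2,0],[0,0,0]],
    [[0,-0.2,0],[0,0,0]],
    [[0,0,0],[0,0,0]]
  ]
}}

```text
time: 9.55
eef_pos: [0.5059, -0.1257, 0.1957]
tcp_rot: [0.441, -0.549, 0.555, -0.444]
contact_force: [1.2, 0.4, 0.8]
opening: 0.402
```

```bash
python3 - <<'E'
from h import *
go([.5085,.0745,.18],76)
c=cam("scene"); print(slots(c,[(.509,.075),(.503,-.124)],.118))
E
```

```text
t 9.55 p [ 0.5059 -0.1257  0.1957] q [-0.439 -0.012  2.003  0.     1.141 -0.22 ] F [1.2 0.4 0.8] M [-0.03 -0.03  0.02] open 0.402
jaw yaw deg -12.6 toolx [-0.217 -0.976  0.002] tooly [ 0.009 -0.004 -1.   ]
shift [-1.634  0.125 -0.342] turn [-0.001  -0.246   0.0014]
[(array([0.5075, 0.0703]), array([0.5046, 0.0718]), np.float64(74.5), array([0.051, 0.091])), (array([ 0.5065, -0.1301]), array([ 0.5071, -0.1291]), np.float64(176.4), array([0.048, 0.085]))]
```

Emit:
{"api": "send_rows", "payload": {
  "plan": [
    [[-0.327,0,-0.068],[0,0,0]],
    [[-0.327,0,-0.068],[0,0,0]],
    [[-0.327,0,-0.068],[0,0,0]],
    [[-0.327,0,-0.068],[0,0,0]],
    [[-0.327,0,-0.068],[0,0,0]],
    [[0,0,0],[0,-0.0224,0]],
    [[0,0,0],[0,-0.0224,0]],
    [[0,0,0],[0,-0.0224,0]],
    [[0,0,0],[0,-0.0224,0]],
    [[0,0,0],[0,-0.0224,0]],
    [[0,0,0],[0,-0.0224,0]],
    [[0,0,0],[0,-0.0224,0]]
  ]
}}

```text
time: 10.8
eef_pos: [0.5049, 0.0759, 0.189]
tcp_rot: [0.652, -0.276, 0.274, -0.651]
contact_force: [0.2, 0.0, 0.5]
opening: 0.402
```

Emit:
{"api": "send_rows", "payload": {
  "plan": [
    [[0,0,0],[0,-0.0224,0]],
    [[0,0,0],[0,-0.0224,0]],
    [[0,0,0],[0,-0.0224,0]],
    [[0,0,0],[0,-0.0224,0]],
    [[0,0,0],[0,0,0]]
  ]
}}

```text
time: 11.3
eef_pos: [0.505, 0.0759, 0.1891]
tcp_rot: [-0.702, 0.086, -0.084, 0.702]
contact_force: [0.1, -0.3, -0.6]
opening: 0.4
```

```bash
python3 - <<'E'
from h import *
go([.5085,.0745,.132],76)
E
```

```text
t 11.3 p [0.505  0.0759 0.1891] q [-0.05  -0.023  2.026  0.     1.14  -1.379] F [ 0.1 -0.3 -0.6] M [-0.01 -0.05  0.01] open 0.4
jaw yaw deg 76.2 toolx [ 0.971 -0.239 -0.002] tooly [-0.002  0.    -1.   ]
shift [ 0.032  0.476 -0.004] turn [ 0.      0.0005 -0.0003]
```

Emit:
{"api": "send_rows", "payload": {
  "plan": [
    [[0.032,0.1,-0.004],[0,0,0]],
    [[0,0.15,0],[0,0,0]],
    [[0,0.1,0],[0,0,0]],
    [[0,0.06,0],[0,0,0]],
    [[0,0.03,0],[0,0,0]],
    [[0,0.03,0],[0,0,0]],
    [[0,0,0],[0,0,0]]
  ]
}}

```text
time: 12.0
eef_pos: [0.5093, 0.0745, 0.1336]
tcp_rot: [0.702, -0.085, 0.085, -0.702]
contact_force: [-0.6, -0.4, -0.5]
opening: 0.399
```

```bash
python3 - <<'E'
from h import *
go([.5085,.0745,.123],76)
E
```

```text
t 12.0 p [0.5093 0.0745 0.1336] q [-0.052  0.057  2.057  0.     1.027 -1.382] F [-0.6 -0.4 -0.5] M [ 0.03 -0.03 -0.02] open 0.399
jaw yaw deg 76.2 toolx [ 0.971 -0.238 -0.   ] tooly [-0.  0. -1.]
shift [-0.007  0.089 -0.001] turn [ 0.      0.0006 -0.    ]
```

Emit:
{"api": "send_rows", "payload": {
  "plan": [
    [[0,0.03,0],[0,0,0]],
    [[0,0.03,0],[0,0,0]],
    [[0,0.025,0],[0,0,0]],
    [[0,0,0],[0,0,0]]
  ]
}}

```text
time: 12.4
eef_pos: [0.5089, 0.0745, 0.123]
tcp_rot: [0.702, -0.085, 0.084, -0.702]
contact_force: [-0.5, 0.2, 1.0]
opening: 0.401
```

Emit:
{"api": "send_rows", "payload": {
  "plan": [
    [[0,0,0],[0,0.015,0]],
    [[0,0,0],[0,0.015,0]],
    [[0,0,0],[0,0.015,0]],
    [[0,0,0],[0,0.015,0]],
    [[0,0,0],[0,0.015,0]],
    [[0,0,0],[0,0.015,0]],
    [[0,0,0],[0,0.015,0]]
  ]
}}

```text
time: 13.1
eef_pos: [0.5083, 0.0751, 0.1229]
tcp_rot: [-0.636, 0.309, -0.308, 0.636]
contact_force: [-1.0, 1.1, -0.6]
opening: 0.399
```

```bash
python3 - <<'E'
from h import *
status()
c=cam("scene"); print(slots(c,[(.509,.075),(.503,-.124)],.118)[0])
E
```

```text
t 13.1 p [0.5083 0.0751 0.1229] q [-5.100e-02  7.200e-02  2.064e+00  1.000e-03  1.008e+00 -7.200e-01] F [-1.   1.1 -0.6] M [0.38 0.13 0.2 ] open 0.399
jaw yaw deg 38.3 toolx [ 0.619 -0.785 -0.002] tooly [-0.002  0.001 -1.   ]
(array([0.5081, 0.0697]), array([0.5035, 0.0718]), np.float64(57.1), array([0.055, 0.091]))
```

Engaged and turning. From 38° I need about -31°, the jaw angle where the right one stopped.

Emit:
{"api": "send_rows", "payload": {
  "plan": [
    [[0,0,0],[0,0.015,0]],
    [[0,0,0],[0,0.015,0]],
    [[0,0,0],[0,0.015,0]],
    [[0,0,0],[0,0.015,0]],
    [[0,0,0],[0,0.015,0]],
    [[0,0,0],[0,0.015,0]],
    [[0,0,0],[0,0.015,0]],
    [[0,0,0],[0,0.015,0]],
    [[0,0,0],[0,0.015,0]],
    [[0,0,0],[0,0.01,0]],
    [[0,0,0],[0,0.008,0]],
    [[0,0,0],[0,0,0]]
  ]
}}

```text
time: 14.35
eef_pos: [0.5084, 0.0746, 0.1219]
tcp_rot: [-0.423, 0.567, -0.566, 0.422]
contact_force: [1.5, -0.3, -6.2]
opening: 0.4
```

```bash
python3 - <<'E'
from h import *
status()
c=cam("scene"); print(slots(c,[(.509,.075),(.503,-.124)],.118))
E
```

```text
t 14.35 p [0.5084 0.0746 0.1219] q [-0.052  0.073  2.065  0.     1.006  0.237] F [ 1.5 -0.3 -6.2] M [ 0.16 -0.18  0.14] open 0.4
jaw yaw deg -16.5 toolx [-0.285 -0.959  0.   ] tooly [-0.002  0.    -1.   ]
[(array([0.513 , 0.0676]), array([0.5124, 0.0741]), np.float64(178.1), array([0.059, 0.08 ])), (array([ 0.5053, -0.13  ]), array([ 0.5052, -0.1291]), np.float64(177.9), array([0.048, 0.09 ]))]
```

Emit:
{"api": "send_rows", "payload": {
  "plan": [
    [[0,0,0],[0,0.01,0]],
    [[0,0,0],[0,0.01,0]],
    [[0,0,0],[0,0.008,0]],
    [[0,0,0],[0,0,0]]
  ]
}}

```text
time: 14.8
eef_pos: [0.5082, 0.0744, 0.1221]
tcp_rot: [-0.373, 0.602, -0.601, 0.371]
contact_force: [2.0, -0.2, -9.7]
opening: 0.4
```

```bash
python3 - <<'E'
from h import *
status()
E
```

```text
t 14.8 p [0.5082 0.0744 0.1221] q [-5.200e-02  7.300e-02  2.065e+00 -1.000e-03  1.007e+00  4.110e-01] F [ 2.  -0.2 -9.7] M [ 0.11 -0.19  0.42] open 0.4
jaw yaw deg -26.5 toolx [-0.447 -0.895  0.001] tooly [-0.003 -0.    -1.   ]
```

Emit:
{"api": "send_rows", "payload": {
  "plan": [
    [[0,0,0],[0,0.008,0]],
    [[0,0,0],[0,0.008,0]],
    [[0,0,0],[0,0,0]]
  ]
}}

```text
time: 15.1
eef_pos: [0.5087, 0.0744, 0.1225]
tcp_rot: [0.344, -0.618, 0.619, -0.343]
contact_force: [2.5, -0.1, -11.7]
opening: 0.398
```

```bash
python3 - <<'E'
from h import *
status()
E
```

```text
t 15.1 p [0.5087 0.0744 0.1225] q [-5.100e-02  7.300e-02  2.064e+00 -2.000e-03  1.006e+00  5.070e-01] F [  2.5  -0.1 -11.7] M [ 0.38 -0.37  2.05] open 0.398
jaw yaw deg -31.9 toolx [-0.529 -0.849  0.002] tooly [-0.001 -0.002 -1.   ]
```

2.05 N m at the stop. Ease back, lift and clear away.

Emit:
{"api": "send_rows", "payload": {
  "plan": [
    [[0,0,0],[0,-0.015,0]],
    [[0,0,0],[0,-0.02,0]],
    [[0,0,0],[0,-0.015,0]],
    [[0,0,0],[0,0,0]],
    [[0,-0.05,0],[0,0,0]],
    [[0,-0.1,0],[0,0,0]],
    [[0,-0.3,0],[0,0,0]],
    [[0,-0.4,0],[0,0,0]],
    [[0,-0.4,0],[0,0,0]],
    [[0.3,-0.2,0],[0,0,0]],
    [[0.35,0,0],[0,0,0]],
    [[0.35,0,0],[0,0,0]]
  ]
}}

```text
time: 16.3
eef_pos: [0.4795, -0.0427, 0.301]
tcp_rot: [0.432, -0.557, 0.561, -0.434]
contact_force: [-0.2, -0.4, 0.1]
opening: 0.396
```

Emit:
{"api": "send_rows", "payload": {
  "plan": [
    [[0.35,0,0],[0,0,0]],
    [[0.35,0,0],[0,0,0]],
    [[0.35,0,0],[0,0,0]],
    [[0.35,0,0],[0,0,0]],
    [[0.35,0,0],[0,0,0]],
    [[0.35,0,0],[0,0,0]],
    [[0.35,0,0],[0,0,0]],
    [[0,0,0],[0,0,0]]
  ]
}}

```text
time: 17.1
eef_pos: [0.4044, -0.3304, 0.299]
tcp_rot: [0.432, -0.56, 0.561, -0.431]
contact_force: [-0.2, -0.5, -0.4]
opening: 0.401
```

```bash
python3 - <<'E'
from h import *
status()
C={n:cam(n) for n in("top","scene")}
for n in C: print(n,slots(C[n],[(.509,.075),(.503,-.124)],.116))
a=cv2.resize(C["top"]["img"][180:300,240:410],(680,480),interpolation=cv2.INTER_CUBIC); cv2.imwrite("pics/f1.png",a)
cv2.imwrite("pics/f2.png",C["scene"]["img"])
E
```

```text
t 17.1 p [ 0.4044 -0.3304  0.299 ] q [-8.790e-01 -9.500e-02  1.889e+00 -1.000e-03  1.345e+00 -6.190e-01] F [-0.2 -0.5 -0.4] M [0.06 0.01 0.02] open 0.401
jaw yaw deg -14.9 toolx [-0.257 -0.967  0.002] tooly [ 0.001 -0.003 -1.   ]
top [(array([0.5081, 0.0756]), array([0.5083, 0.0753]), np.float64(177.5), array([0.049, 0.092])), (array([ 0.5022, -0.1239]), array([ 0.5024, -0.1238]), np.float64(178.7), array([0.049, 0.092]))]
scene [(array([0.5099, 0.0698]), array([0.5112, 0.071 ]), np.float64(178.9), array([0.048, 0.084])), (array([ 0.504 , -0.1288]), array([ 0.5046, -0.1279]), np.float64(177.4), array([0.048, 0.087]))]
```

View pics/f1.png

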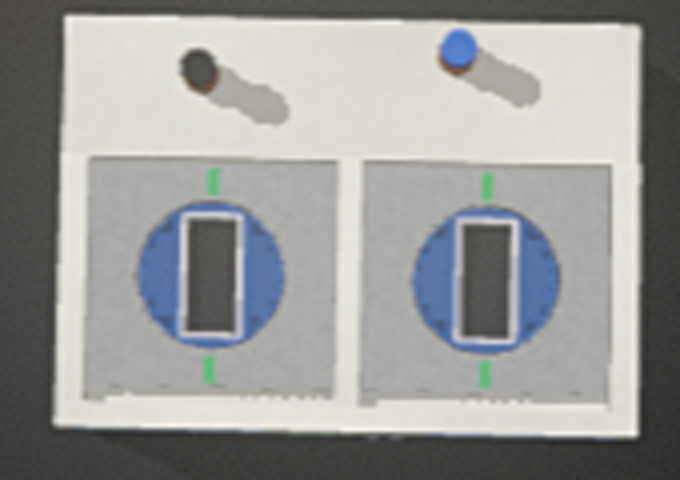

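View pics/f2.png

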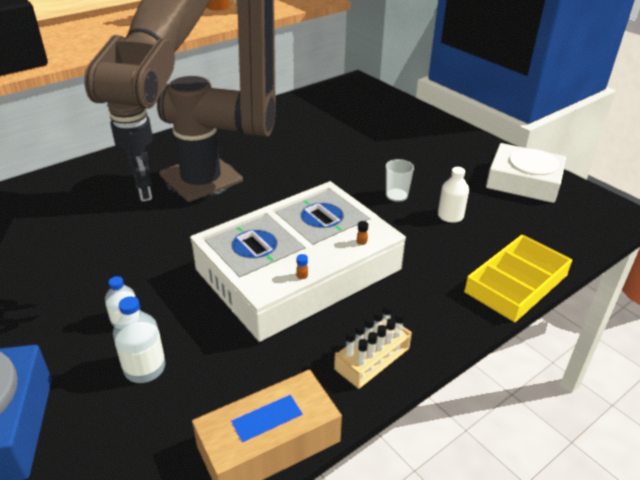

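In the top crop both slots (212,276) and (487,281) line up with their green marks. The shaded strip at the covers' front edges is gone, so they look flush. In the scene view the vials, bottles and beaker are where they were and the arm is clear.

```bash
python3 -c "
from plant import *
print(sign_off())"
```

```text
the job is handed in; nothing more can be done
None
```

Both covers are locked, and I handed the job in at about 17 s of the 48 s allowed. I set the half-open fingertips in each slot and turned clockwise to the hard stop, right cover first, then left. The stop showed as the moment rising to 1.6 N m (right) and 2.1 N m (left). I then eased back, lifted out and cleared the arm.

**Slot alignment:** from the top camera the slots lie at -2.5° (left) and -1.3° (right), against -1.7° for the incubator's own front-to-back direction. That is within measuring error. Both line up with their green marks.

**Flushness:** I judged this by eye only. The strip at the covers' front edges that showed before is gone.

**Other objects:** the vials, bottles and beaker look unmoved in the last pictures. The largest force I read at the wrist was about 12 N.

**Disagreement:** the scene camera puts the fasteners about 4 to 6 mm to one side of where the top camera does, and its slot angles differ by 1 to 3°. I relied on the top camera because it agreed with the incubator's outline.

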